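Clamp a test specimen with the folding-crank hand press

TASK

Clamp the wooden specimen in the hand press: swing the folded crank handle on top of the handwheel up until it stands fully upright, then wind the handwheel clockwise (seen from above) until the press foot, which starts clear of the specimen, bears firmly on it, at about 40 N on the foot. Do not crush the specimen or shift it sideways, leave the handle standing upright and let go, and leave the other things on the bench where they are.

Things in the scene. Friction and masses are not known exactly. Their poses are not given: they have to be found in the camera images.
- press: hand press, fixed to the bench: aluminium base plate 250 (x) x 210 (y) x 20 mm, two steel columns, a crosshead with its top at 167 mm, and a round handwheel of 128 mm diameter lying level on top of it (upper face of the disc 188 mm above the bench). Origin: centre of the base's underside, below the handwheel's axis; z up
- wheel_axis (a point): point on the handwheel's vertical axis, at the disc's upper face (188 mm above the bench); does not turn with the wheel
- handle_hinge (a point): centre of the crank handle's hinge pin, 50 mm from the wheel's axis and 19 mm above the disc's upper face, between two ears 26 mm wide over all; it goes round with the wheel. The pin is level and tangential to the wheel
- handle_tip (a point): centre of the free end of the crank handle, 62 mm from the hinge pin. Folded, the handle lies level from the hinge across the wheel's axis, its centre line 19 mm above the disc; unfolded it stands straight up
- handle (a joint): fold angle of the crank handle, rad: 0 folded flat (starts between 0 and 0.25), 1.571 (a hard stop) fully upright. Its grip is a black round sleeve 16 mm in diameter, from 13 to 62 mm from the pin, which spins freely on the handle. The handle stays where it is left: hinge friction of 0.2 N m (5 N at 40 mm from the pin), to unfold it and to fold it inward again. It cannot fold outward
- handwheel (a joint): angle of the handwheel, rad, growing clockwise seen from above, which lowers the carriage and foot by 30 mm a turn (4.8 mm a rad). Starts between 0.9 and 3.0. Bearing friction of 0.35 N m, so it takes about 7 N along the path of the handle (50 mm radius) to turn it freely, and it stays where it is left with up to about 70 N on the foot. Each 10 N on the foot adds about 1 N at the handle: 40 N on the foot is about 4 N more than the free-turning push
- carriage: dark steel crossbar 42 x 180 x 20 mm guided on the columns; origin: centre of its underside. It carries the press foot, a 36 mm round steel pad on a rod, its flat face 22 to 34 mm below the carriage's underside (set by hand, differs each time, not measured). The pad is sprung: once it bears, the force rises by 20 N per mm of carriage travel (about 95 N per rad of the wheel)
- specimen: loose brown wooden block 60 x 45 x 25 mm lying on the dark anvil (top 35 mm above the bench) under the foot; origin: centre of its underside. The foot starts 9 to 32 mm above it. It is clamped well at 20 to 70 N and crushed above 95 N
- spare_specimen: pale wooden block 45 x 60 x 25 mm lying on the press's base plate on the robot's side; to be left alone
- collar: loose steel ring 34 mm across, 12 mm high, on the base plate on the far side; to be left alone
- weight: steel weight 60 mm across, 72 mm high; to be left alone
- oil_bottle: white bottle 48 mm across, 110 mm high; to be left alone
- wrench: steel wrench lying on the bench; to be left alone
- brush: brush lying on the bench; to be left alone
- coupon_tray: grey tray 130 x 190 x 35 mm with a block in it; to be left alone
Not all that is in view belongs to the job. Leave any green or pink look-alike of the specimen alone.

How it is judged:
On the way, in this order (a step that is already met when the one before it is completed fails the run):
1. the crank handle stands fully upright, before the foot touches the specimen (value of joint handle above 1.42 rad and contact force between carriage and specimen below 1 N), for 0.2 s.
2. the foot bears firmly on the specimen (contact force between carriage and specimen above 20 N), for 0.2 s.
At the end, for the whole second after the job is handed in: the foot bears on the specimen with 20 to 75 N, the specimen is at rest, and the crank handle still stands upright (fold angle above 1.3 rad) (contact force between carriage and specimen between 20 and 75 N and value of joint handle above 1.3 rad and linear speed of specimen below 0.01 m/s); the robot touches nothing.
It fails at once if the specimen is crushed (more than 95 N from the foot) (contact force between carriage and specimen above 95 N).
It fails at once if the specimen is shifted by more than 6 mm (distance of specimen from where it was at the start of the episode above 0.006 m).
It fails at once if another thing on the bench is moved by more than 20 mm (distance of any of spare_specimen, collar, weight, oil_bottle, wrench, brush, coupon_tray from where it was at the start of the episode above 0.02 m).
It also fails if it takes over 72 s, if anything falls off the work surface, if the arm or the gripper's body presses on something with over 40 N, if the wrist force passes 120 N, or if a joint passes its speed limit or range.

ROBOT

A 7-joint arm with a two-finger parallel gripper is mounted at the origin on the work surface. World frame = base frame: x ahead of the robot, y to its left, z up, the work surface at z = 0. Lengths are in m, angles in rad, forces in N, time in s.
With the tool pointing down it reaches from about 0.4 to 0.85 m from the base axis. Payload 10.4 kg.
Tool frame: the origin (TCP) lies between the finger pads; the fingertips stand ahead of it and the grasp point (between the pads) lies 6 mm ahead of it (finger_overhang is the z of the fingertips in the tool frame, in m); z points along the fingers, y is the direction in which the jaws open and shut (so a half turn about z gives the same grasp; the last joint's range is limited). The gripper opens to 85 mm and grips with 20 to 120 N. Pads are 22 mm wide; open, the fingers measure 114 mm over their backs; the gripper's body (76 mm by 85 mm) begins 54 mm behind the grasp point. The pads swing forward as they close: fully open they stand 13 mm farther back than shut.
Start: joints at [-1.291, 0.332, -0.065, 1.46, 0.022, 1.35, -0.088], TCP at [0.186, 0.597, 0.256] pointing down, gripper open.
Joint ranges: [-2.6, 2.6], [-0.5, 2.12], [-1.47, 1.34], [0.16, 2.42], [-1.27, 4.41], [0.06, 2.06], [-2.6, 2.6]. Speed limits (rad/s): [2.22, 2.22, 2.79, 2.79, 3.14, 3.14, 3.14].

INTERFACE

Orientations are given as a unit quaternion [x, y, z, w].
In Python, from workcell import * gives the robot as it stands.
- The arm moves only by the shell command python3 -m creep 'ROWS' [FORCE]. ROWS is JSON, a list of rows, each a list of 7 numbers: the turn, a rotation vector about the tool's x, y, z in rad, then the shift along the tool's x, y, z in mm, then the closure in counts, from 0 (fully open) to 255 (shut). In form: [[wx, wy, wz, dx, dy, dz, claw], ...]. A call has 1 to 8 rows; each row shifts and turns the commanded pose from where the row before left it, along the tool's axes as they then stand; what a row does not reach is not made up. A row lasts 1/10 s, in which the tool goes at most 50 mm and 8.59 degrees, less where a joint would pass 70% of its speed; a pose out of reach is approached as far as the arm can. A call is refused whole if a number of a shift passes 50 or a number of a turn 0.15, either way. A call with a gripper value outside its range is refused whole. The fingers move at their own pace and stop on an object; FORCE is the grip in N (left out, the last holds). Time passes only in rows, so rows that do not move let the fingers close. It gives the time, the measured TCP pose, the force and the opening at its end, in the units of the state.
- get_obs(): the state, without advancing time (a new reading comes with each control period).
- camera(name): name is "side" or "top" or "wrist"; returns (picture, depth): 400x640x3 uint8, blue, green, red; 400x640 float32, m along the optical axis (not along the pixel's ray), 0 where there is no reading.
- camera_model(name): a dict with "camera_matrix" (3x3 intrinsics, pixels), "R" (3x3) and "t" (3): a world point X has camera coordinates R X + t; the wrist camera has in their place "mount" (4x4, takes a point from camera to tool coordinates, whose origin is the TCP and whose axes are the flange's). Camera axes: x right, y down, z forward; pixel columns grow to the right and rows downward; lengths in m; the calibration is good to about 2 mm. The wrist camera is an equidistant fisheye: a pixel r from the principal point sees the ray r / f radians off the axis. A picture is of the moment at which its call begins: read the wrist's pose just before it. camera_model takes no time and is no camera call.
- hand_in(): hands the job in, once; it reports no verdict.
The state is a dict: "clock": time; "joint_pos": joint angles; "joint_velocities": joint speeds; "tau": joint torques, N m; "position": TCP position; "ee_rot": TCP orientation; "ft_force": force on the tool from outside, world axes, zero at the start; "torque": the same for the moment, N m; "grip_width": opening from 0.0 (shut) to 1.0 (fully open).
Only numpy, scipy, OpenCV 4.12 (cv2) and the standard library are available. Lean on these libraries where they do the work, as an engineer would, in place of code of your own. Each camera call takes 0.05 s, during which the arm holds its last target.

## Working session

There is one attempt and no reset: what is moved stays moved. The work goes in short steps, Python scripts to look and compute and a shell command to move; the robot and the scene stay as the last step left them, time stands still between calls to the robot, and variables do not carry over. Pictures are saved under pics/ and viewed, and the job is handed in when it is done.

```bash
mkdir -p pics; ls
python3 - <<'E'
from workcell import *
import cv2
o=get_obs()
for k in o: print(k,o[k])
import numpy as np
for n in ["side","top","wrist"]:
    m=camera_model(n); print(n,{k:np.round(np.array(v),3).tolist() for k,v in m.items()})
    p,d=camera(n); cv2.imwrite(f"pics/{n}0.png",p); np.save(f"pics/{n}0.npy",d)
E
```

```text
pics
clock 0.0
joint_pos [-1.29061723  0.33289167 -0.06467667  1.46093608  0.02158891  1.34991983
 -0.0885189 ]
joint_velocities [ 0.00199903 -0.00095343  0.00054648  0.00059953 -0.00037119  0.00088875
  0.00173185]
tau [-5.55192273e-04 -6.25454807e+01  4.87047946e-02 -3.91603839e+01
  1.61791651e-02  1.01357579e-02 -4.22947736e-06]
position [0.18627005 0.59623668 0.25550599]
ee_rot [ 1.50823022e-01  9.88560511e-01 -7.25854086e-04 -7.79096898e-05]
ft_force [-0.2086895  -0.44286152 -0.04506066]
torque [-0.02315015  0.03776314 -0.01653717]
grip_width 0.9991303432374197
side {'camera_matrix': [[433.676, 0.0, 326.455], [0.0, 433.676, 196.768], [0.0, 0.0, 1.0]], 'R': [[0.87, -0.493, -0.01], [-0.34, -0.585, -0.736], [0.357, 0.643, -0.677]], 't': [-0.488, 0.319, 0.974]}
top {'camera_matrix': [[488.409, 0.0, 321.437], [0.0, 488.409, 190.415], [0.0, 0.0, 1.0]], 'R': [[-0.011, -1.0, -0.011], [-0.99, 0.013, -0.138], [0.138, 0.009, -0.99]], 't': [0.02, 0.602, 1.57]}
wrist {'camera_matrix': [[309.707, 0.0, 318.113], [0.0, 309.707, 195.715], [0.0, 0.0, 1.0]], 'mount': [[0.0, -0.953, -0.301, 0.076], [1.0, 0.0, -0.0, 0.001], [0.0, -0.301, 0.953, -0.118], [0.0, 0.0, 0.0, 1.0]]}
```

View pics/side0.png

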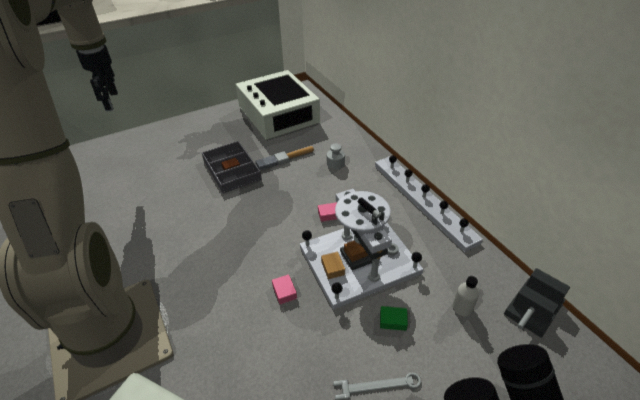

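View pics/top0.png

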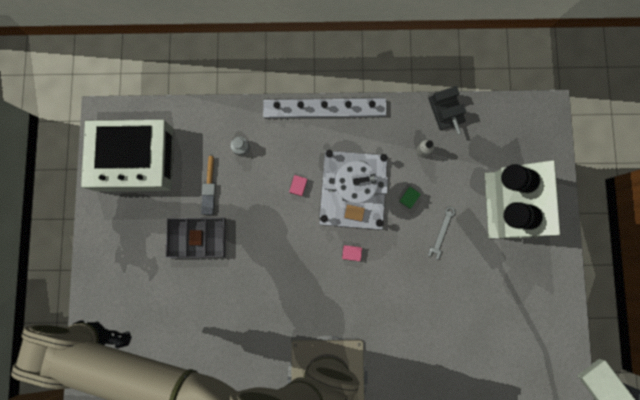

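View pics/wrist0.png

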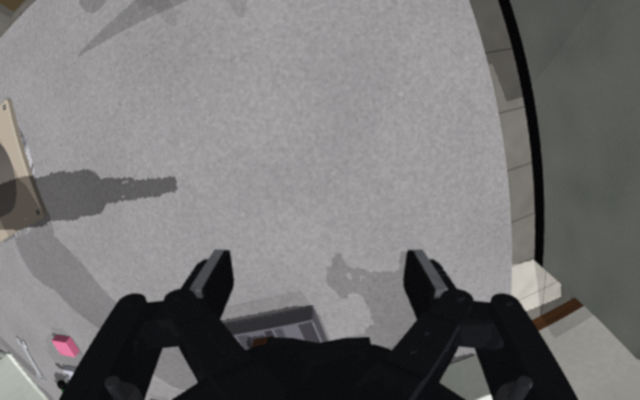

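Run:
```python
import cv2,numpy as np
p=cv2.imread('pics/top0.png')[140:240,305:405]; a=cv2.resize(p,None,fx=6,fy=6,interpolation=cv2.INTER_CUBIC); cv2.imwrite('pics/top0c.png',a)
p=cv2.imread('pics/side0.png')[180:310,290:430]; a=cv2.resize(p,None,fx=4.5,fy=4.5,interpolation=cv2.INTER_CUBIC); cv2.imwrite('pics/side0c.png',a)
```

```text
(no output)
```

View pics/top0c.png

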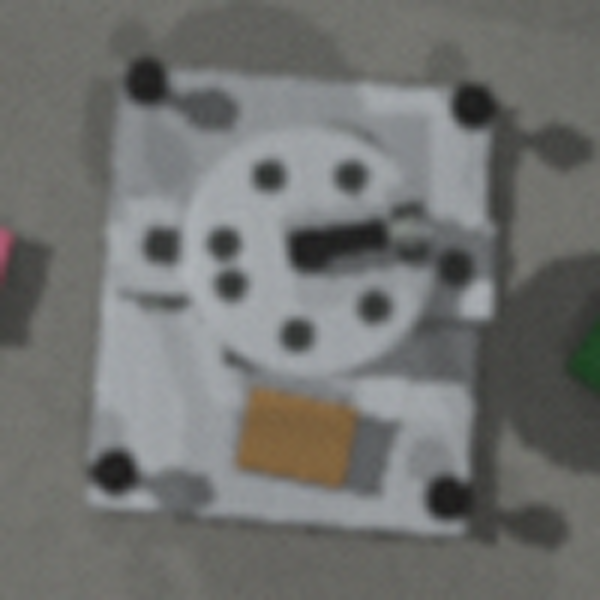

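View pics/side0c.png

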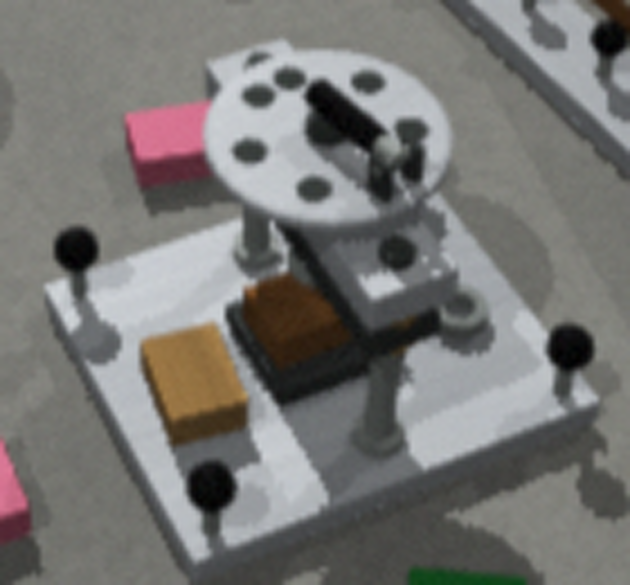

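```bash
cat > h.py <<'E'
from workcell import *
import numpy as np, cv2
def ray(n,u,v,z):
    m=camera_model(n);K=np.array(m['camera_matrix']);R=np.array(m['R']);t=np.array(m['t'])
    d=R.T@np.linalg.solve(K,[u,v,1]);c=-R.T@t
    return c+d*(z-c[2])/d[2]
def proj(n,X):
    m=camera_model(n);K=np.array(m['camera_matrix']);x=K@(np.array(m['R'])@X+np.array(m['t']));return x[:2]/x[2]
E
python3 - <<'E'
from h import *
f=lambda x,y:(x/6+305,y/6+140)
g=lambda x,y:(x/4.5+290,y/4.5+180)
np.set_printoptions(precision=4,suppress=True)
print('wheel top',ray('top',*f(311,252),.188),'side',ray('side',*g(328,133),.188))
print('hinge top',ray('top',*f(410,236),.207),'side',ray('side',*g(393,160),.207))
for z in (.207,.213,.22):print('tip top',ray('top',*f(297,250),z),'side',ray('side',*g(318,97),z))
for c in [(113,70),(495,92),(470,535),(90,505)]: print('base',ray('top',*f(*c),.02))
# wheel disc seg from top: bright circle via edge; depth
d=np.load('pics/top0.npy'); print(np.round(d[165:200:3,340:392:4],3))
E
```

```text
wheel top [ 0.6059 -0.0954  0.188 ] side [ 0.6064 -0.095   0.188 ]
hinge top [ 0.6103 -0.1433  0.207 ] side [ 0.6123 -0.1429  0.207 ]
tip top [ 0.604  -0.0873  0.207 ] side [ 0.605  -0.0863  0.207 ]
tip top [ 0.6031 -0.087   0.213 ] side [ 0.6013 -0.0916  0.213 ]
tip top [ 0.602  -0.0866  0.22  ] side [ 0.597  -0.0977  0.22  ]
base [0.7374 0.0031 0.02  ]
base [ 0.7219 -0.2115  0.02  ]
base [ 0.4734 -0.1904  0.02  ]
base [0.4924 0.0187 0.02  ]
[[1.642 1.472 1.477 1.477 1.476 1.477 1.469 1.477 1.65  1.643 1.641 0.
  1.66 ]
 [1.47  1.472 1.474 1.474 1.471 1.473 1.474 1.47  1.474 1.641 1.642 1.636
  1.661]
 [1.468 1.466 1.464 1.469 1.469 1.475 1.471 1.472 1.469 1.643 1.631 1.636
  1.66 ]
 [1.47  1.473 1.467 1.471 1.466 1.47  1.471 1.468 1.442 1.637 1.637 1.636
  1.653]
 [1.471 1.466 1.471 1.464 1.469 1.475 1.441 1.439 1.446 1.469 1.489 1.482
  1.659]
 [1.47  1.463 1.475 1.471 1.439 1.436 1.436 1.44  1.44  1.436 1.492 1.486
  1.655]
 [1.463 1.462 1.459 1.466 1.451 1.468 1.468 1.47  1.459 1.468 1.484 1.488
  1.659]
 [1.465 1.465 1.463 1.458 1.464 1.473 1.462 1.459 1.462 1.464 1.48  1.481
  1.65 ]
 [1.467 1.459 1.469 1.466 1.463 1.464 1.473 1.466 1.463 1.464 1.482 1.48
  1.651]
 [1.467 1.466 1.465 1.463 1.464 1.462 1.462 1.461 1.459 1.485 1.488 1.485
  1.648]
 [1.467 1.459 1.456 1.458 1.458 1.462 1.465 1.465 1.458 1.629 1.637 1.634
  1.65 ]
 [1.631 1.463 1.451 1.46  1.46  1.458 1.455 1.458 1.625 1.631 1.623 1.629
  1.641]]
```

```bash
python3 - <<'E'
import workcell
print([x for x in dir(workcell) if not x.startswith('__')])
print(getattr(workcell,'finger_overhang',None))
print(workcell.get_obs().keys())
print(workcell.camera_model('wrist').keys())
E
python3 -m creep '[[0,0,0.1455,0,0,-20,0],[0,0,0.1455,0,0,-20,0],[0,0,0.1455,0,0,-20,0],[0,0,0.1455,0,0,-20,0],[0,0,0.1455,0,0,-15,0],[0,0,0.1455,0,0,0,0],[0,0,0.1455,0,0,0,0],[0,0,0.1455,0,0,0,0]]'
```

```text
['MotionError', 'camera', 'camera_model', 'finger_overhang', 'get_obs', 'hand_in']
0.025
dict_keys(['clock', 'joint_pos', 'joint_velocities', 'tau', 'position', 'ee_rot', 'ft_force', 'torque', 'grip_width'])
dict_keys(['camera_matrix', 'mount'])
clock: 0.95
position: [0.1863, 0.5965, 0.3511]
ee_rot: [0.672, 0.741, -0.0, 0.0]
ft_force: [0.5, 0.5, 0.9]
grip_width: 1.001
```

```bash
python3 -m creep '[[0,0,0,-43,20,0,0],[0,0,0,-43,20,0,0],[0,0,0,-43,20,0,0],[0,0,0,-43,20,0,0],[0,0,0,-43,20,0,0],[0,0,0,-43,20,0,0],[0,0,0,-43,20,0,0],[0,0,0,-43,20,0,0]]'
python3 -m creep '[[0,0,0,-43,20,0,0],[0,0,0,-43,20,0,0],[0,0,0,-43,20,0,0],[0,0,0,-43,20,0,0],[0,0,0,-43,20,0,0],[0,0,0,-43,20,0,0],[0,0,0,-43,20,0,0],[0,0,0,-43,20,0,0]]'
```

```text
clock: 1.75
position: [0.3818, 0.2691, 0.3512]
ee_rot: [0.669, 0.743, 0.0, -0.0]
ft_force: [1.5, -0.2, 1.1]
grip_width: 0.999
clock: 2.55
position: [0.5767, -0.056, 0.3514]
ee_rot: [0.669, 0.743, 0.0, 0.0]
ft_force: [0.5, 1.4, -0.9]
grip_width: 0.997
```

```bash
cat >> h.py <<'E'
from scipy.spatial.transform import Rotation as Ro
def wray(o,u,v,z):
    m=camera_model('wrist');K=np.array(m['camera_matrix']);M=np.array(m['mount'])
    a=np.array([u-K[0,2],v-K[1,2]]);r=np.hypot(*a);th=r/K[0,0]
    d=np.array([*(np.sin(th)*a/max(r,1e-9)),np.cos(th)])
    R=Ro.from_quat(o['ee_rot']).as_matrix();c=R@M[:3,3]+o['position'];d=R@M[:3,:3]@d
    return c+d*(z-c[2])/d[2]
def wproj(o,X):
    m=camera_model('wrist');K=np.array(m['camera_matrix']);M=np.array(m['mount'])
    R=Ro.from_quat(o['ee_rot']).as_matrix()
    p=M[:3,:3].T@(R.T@(np.array(X)-o['position'])-M[:3,3])
    th=np.arctan2(np.hypot(p[0],p[1]),p[2]);return K[:2,2]+K[0,0]*th*p[:2]/np.hypot(p[0],p[1])
def w2t(o,d):
    return Ro.from_quat(o['ee_rot']).as_matrix().T@np.array(d)
np.set_printoptions(precision=4,suppress=True)
E
python3 - <<'E'
from h import *
o=get_obs();print(o['position'],o['ee_rot'])
p,d=camera('wrist');cv2.imwrite('pics/w1.png',p);np.save('pics/w1.npy',d)
import pickle;pickle.dump(o,open('pics/w1.pkl','wb'))
print('axis',wproj(o,[.606,-.095,.188]),'hinge',wproj(o,[.611,-.145,.207]))
E
```

```text
[ 0.5767 -0.056   0.3514] [0.6691 0.7432 0.0003 0.0001]
axis [341.6659 224.9508] hinge [341.1434 278.3505]
```

View pics/w1.png

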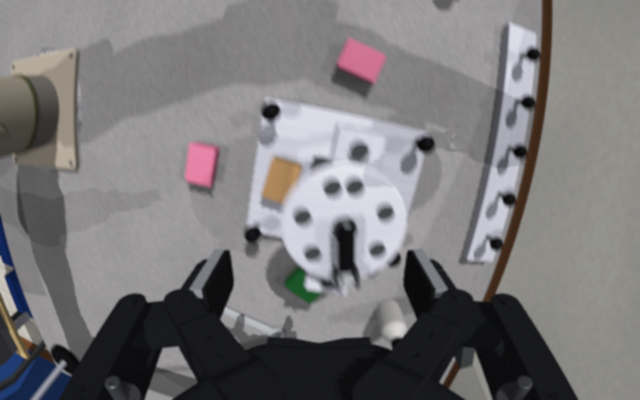

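Run:
```python
from h import *
p=cv2.imread('pics/w1.png')[145:295,265:425]; cv2.imwrite('pics/w1c.png',cv2.resize(p,None,fx=5,fy=4,interpolation=cv2.INTER_CUBIC))
```

```text
(no output)
```

View pics/w1c.png

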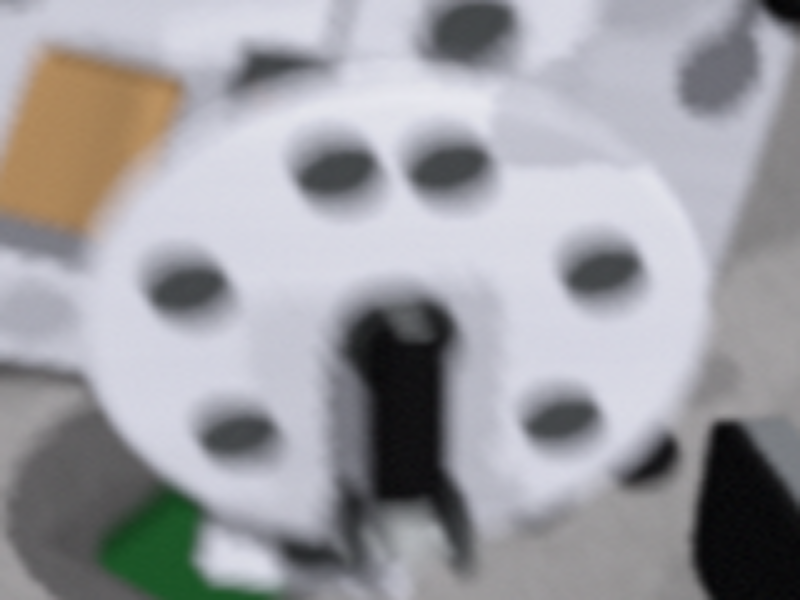

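Run:
```python
from h import *
import pickle;o=pickle.load(open('pics/w1.pkl','rb'));d=np.load('pics/w1.npy')
f=lambda x,y:(x/5+265,y/4+145)
print('tip',wray(o,*f(408,325),.21),'base of sleeve',wray(o,*f(405,500),.208),'wheel c',wray(o,*f(398,305),.188), wray(o,*f(400,345),.188),'hub L/R',wray(o,*f(350,335),.19),wray(o,*f(458,335),.19))
# height map from depth along sleeve column
m=camera_model('wrist');K=np.array(m['camera_matrix']);M=np.array(m['mount']);R=Ro.from_quat(o['ee_rot']).as_matrix()
def pt(u,v):
    z=d[v,u];a=np.array([u-K[0,2],v-K[1,2]]);r=np.hypot(*a);th=r/K[0,0]
    q=np.array([*(np.sin(th)*a/r),np.cos(th)]);q=q*z/q[2]
    return R@(M[:3,:3]@q+M[:3,3])+o['position']
for v in range(216,284,3): print(v,[ (round(float(pt(u,v)[2]),3)) for u in range(328,366,3)], pt(346,v)[:2])
```

```text
tip [ 0.6079 -0.0868  0.21  ] base of sleeve [ 0.6143 -0.1342  0.208 ] wheel c [ 0.6084 -0.0908  0.188 ] [ 0.6102 -0.1014  0.188 ] hub L/R [ 0.5997 -0.0989  0.19  ] [ 0.6211 -0.0968  0.19  ]
216 [0.189, 0.188, 0.189, 0.192, 0.195, 0.194, 0.194, 0.194, 0.189, 0.188, 0.189, 0.189, 0.189] [ 0.6082 -0.0829]
219 [0.189, 0.188, 0.195, 0.205, 0.206, 0.208, 0.208, 0.207, 0.196, 0.189, 0.188, 0.188, 0.188] [ 0.6066 -0.0803]
222 [0.189, 0.19, 0.195, 0.21, 0.212, 0.212, 0.212, 0.213, 0.211, 0.188, 0.188, 0.189, 0.189] [ 0.6064 -0.0817]
225 [0.188, 0.195, 0.194, 0.214, 0.216, 0.216, 0.216, 0.215, 0.213, 0.194, 0.189, 0.186, 0.189] [ 0.6063 -0.0831]
228 [0.189, 0.194, 0.194, 0.213, 0.215, 0.216, 0.216, 0.214, 0.214, 0.195, 0.189, 0.188, 0.188] [ 0.6067 -0.086 ]
231 [0.188, 0.189, 0.195, 0.212, 0.215, 0.217, 0.217, 0.215, 0.213, 0.187, 0.189, 0.188, 0.188] [ 0.6069 -0.0883]
234 [0.189, 0.189, 0.195, 0.213, 0.215, 0.216, 0.215, 0.216, 0.21, 0.189, 0.188, 0.188, 0.188] [ 0.6076 -0.0922]
237 [0.188, 0.188, 0.187, 0.212, 0.215, 0.216, 0.215, 0.216, 0.209, 0.189, 0.188, 0.188, 0.188] [ 0.608  -0.0951]

[... 985 characters left out ...]
7, 0.188] [ 0.6121 -0.1232]
267 [0.188, 0.191, 0.199, 0.189, 0.215, 0.215, 0.215, 0.214, 0.198, 0.199, 0.189, 0.188, 0.189] [ 0.6126 -0.1268]
270 [0.187, 0.188, 0.205, 0.187, 0.212, 0.212, 0.213, 0.212, 0.204, 0.207, 0.189, 0.188, 0.188] [ 0.6134 -0.1313]
273 [0.189, 0.188, 0.209, 0.188, 0.212, 0.214, 0.212, 0.213, 0.204, 0.21, 0.206, 0.187, 0.0] [ 0.614  -0.1351]
276 [0.187, 0.208, 0.213, 0.209, 0.212, 0.213, 0.213, 0.213, 0.21, 0.212, 0.211, 0.001, 0.001] [ 0.6144 -0.1379]
279 [0.172, 0.211, 0.213, 0.212, 0.212, 0.213, 0.214, 0.211, 0.21, 0.212, 0.211, 0.001, 0.001] [ 0.6148 -0.1411]
282 [0.174, 0.173, 0.212, 0.211, 0.168, 0.213, 0.213, 0.0, 0.001, 0.212, 0.213, 0.0, 0.0] [ 0.6154 -0.1449]
```

```bash
python3 -m creep '[[0,0,0,-14.25,6.4,10,120],[0,0,0,-14.25,6.4,20,120],[0,0,0,-14.25,6.4,20,120],[0,0,0,-14.25,6.4,20,120],[0,0,0,0,0,20,120],[0,0,0,0,0,20,120],[0,0,0,0,0,10,120],[0,0,0,0,0,0,120]]' 30
python3 - <<'E'
from h import *
o=get_obs();print(o['position'],o['ft_force'],o['grip_width'],w2t(o,np.array([.608,-.110,.221])-o['position']))
p,d=camera('wrist');cv2.imwrite('pics/w2.png',p)
E
```

```text
clock: 3.4
position: [0.6068, -0.1081, 0.23]
ee_rot: [0.669, 0.743, -0.001, -0.001]
ft_force: [0.1, -0.1, -0.3]
grip_width: 0.533
[ 0.6068 -0.1081  0.23  ] [ 0.0975 -0.0651 -0.2827] 0.5328849515959135 [-0.002  0.001  0.009]
```

View pics/w2.png

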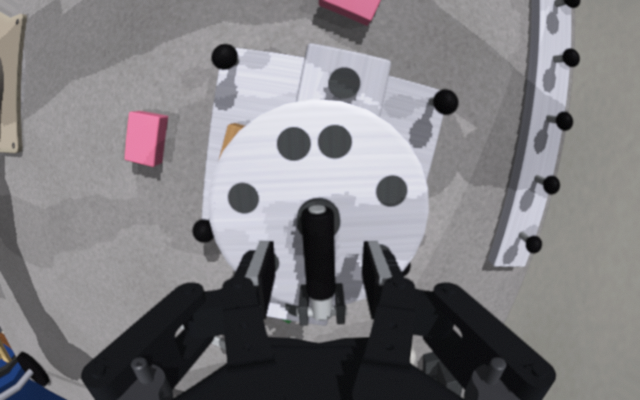

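```bash
python3 -m creep '[[0,0,0,-2,0.6,8,120],[0,0,0,0,0,0,160],[0,0,0,0,0,0,200],[0,0,0,0,0,0,220],[0,0,0,0,0,0,220],[0,0,0,0,0,0,220]]' 30
python3 - <<'E'
from h import *
o=get_obs();print(o['position'],o['ft_force'],o['grip_width'])
E
```

```text
clock: 4.05
position: [0.6081, -0.1105, 0.2236]
ee_rot: [0.669, 0.743, 0.0, -0.0]
ft_force: [-4.1, 0.5, 4.7]
grip_width: 0.172
[ 0.6081 -0.1105  0.2236] [-4.0551  0.5368  4.6611] 0.17240523776884276
```

```bash
python3 -m creep '[[0,0,0,-0.5,0,-6.5,220],[0,0,0,-1.6,0,-5.9,220],[0,0,0,-2.6,0,-5.5,220],[0,0,0,-3.5,0,-5,220],[0,0,0,0,0,0,220]]'
```

```text
clock: 4.55
position: [0.6088, -0.1189, 0.2468]
ee_rot: [0.67, 0.743, 0.0, -0.0]
ft_force: [-3.7, 0.6, -5.0]
grip_width: 0.166
```

```bash
python3 -m creep '[[0,0,0,-4.3,0,-4.3,220],[0,0,0,-5,0,-3.5,220],[0,0,0,-5.5,0,-2.6,220],[0,0,0,-5.9,0,-1.6,220],[0,0,0,0,0,0,220]]'
python3 - <<'E'
from h import *
o=get_obs();print(o['position'],o['ft_force'],o['grip_width'])
p,d=camera('wrist');cv2.imwrite('pics/w3.png',p)
p,d=camera('side');cv2.imwrite('pics/s3.png',cv2.resize(p[150:310,270:430],None,fx=3.7,fy=3.7,interpolation=cv2.INTER_CUBIC))
E
```

```text
clock: 5.05
position: [0.6122, -0.1412, 0.2601]
ee_rot: [0.67, 0.742, 0.001, 0.002]
ft_force: [-0.0, -0.8, 0.7]
grip_width: 0.134
[ 0.6122 -0.1412  0.2601] [-0.0457 -0.7621  0.6899] 0.13438855414404052
```

View pics/w3.png

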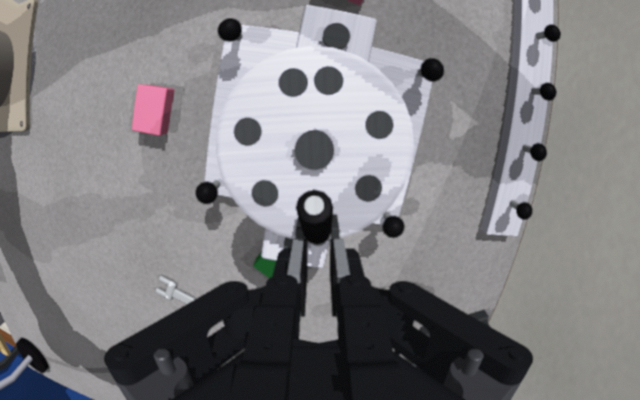

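View pics/s3.png

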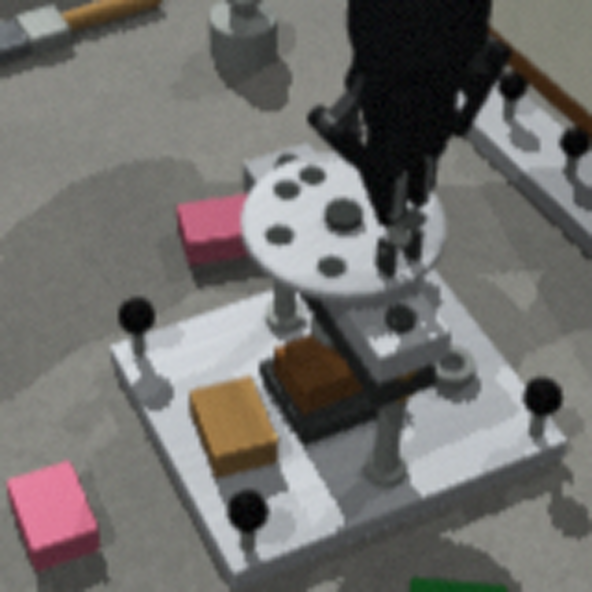

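Run:
```python
from h import *
o=get_obs()
H=np.array([.611,-.145,.207]);i=np.array([-.105,.995,0])
for t in range(30,95,5):
    a=np.radians(t);print(t,wproj(o,H+.062*(np.cos(a)*i+np.array([0,0,np.sin(a)]))),proj('side',H+.062*(np.cos(a)*i+np.array([0,0,np.sin(a)]))))
print(wproj(o,H))
p=cv2.imread('pics/w3.png')[170:300,240:400]; cv2.imwrite('pics/w3c.png',cv2.resize(p,None,fx=4.5,fy=4.5,interpolation=cv2.INTER_CUBIC))
```

```text
30 [310.5413 162.9423] [362.6851 192.7897]
35 [310.3822 171.3557] [363.6064 191.9754]
40 [310.2397 180.9401] [364.6417 191.3381]
45 [310.1192 191.6098] [365.785 190.885]
50 [310.0257 203.2272] [367.0291 190.6227]
55 [309.964  215.6019] [368.3658 190.556 ]
60 [309.9377 228.4963] [369.786  190.6885]
65 [309.9488 241.6372] [371.2796 191.0222]
70 [309.9978 254.7342] [372.8354 191.5573]
75 [310.0831 267.5   ] [374.4414 192.2922]
80 [310.2014 279.6705] [376.085  193.2234]
85 [310.3481 291.0212] [377.7525 194.3457]
90 [310.5179 301.3775] [379.4302 195.6518]
[312.4253 239.6801]
```

View pics/w3c.png

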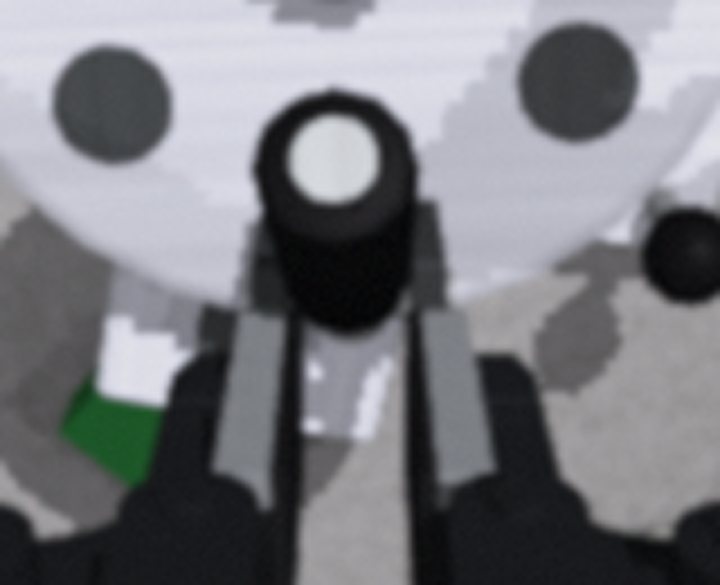

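```bash
python3 -m creep '[[0,0,0,0,0,0,140],[0,0,0,0,0,0,140],[0,0,0,0,0,0,140],[0,0,0,10,-0.8,4,140],[0,0,0,11.5,-0.8,12,140],[0,0,0,0,0,0,140]]' 60
python3 - <<'E'
from h import *
o=get_obs();print(o['position'],o['ft_force'],o['grip_width'])
p,d=camera('wrist');cv2.imwrite('pics/w4.png',p)
p,d=camera('side');cv2.imwrite('pics/s4.png',cv2.resize(p[150:250,320:420],None,fx=6,fy=6,interpolation=cv2.INTER_CUBIC))
E
```

```text
clock: 5.75
position: [0.6068, -0.1147, 0.2399]
ee_rot: [0.668, 0.744, -0.0, -0.002]
ft_force: [0.3, 1.0, -0.5]
grip_width: 0.45
[ 0.6068 -0.1147  0.2399] [ 0.2516  0.9842 -0.4974] 0.4501288802715343
```

View pics/w4.png

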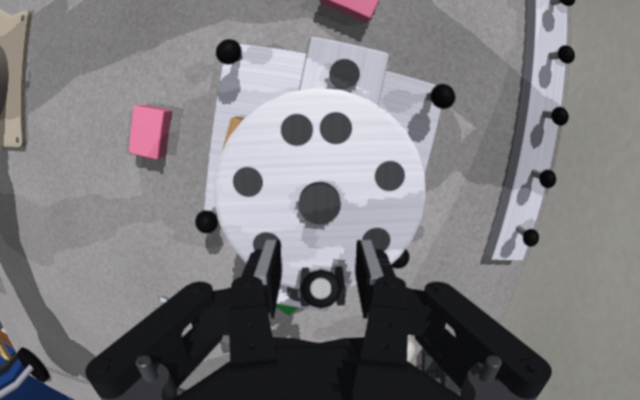

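View pics/s4.png

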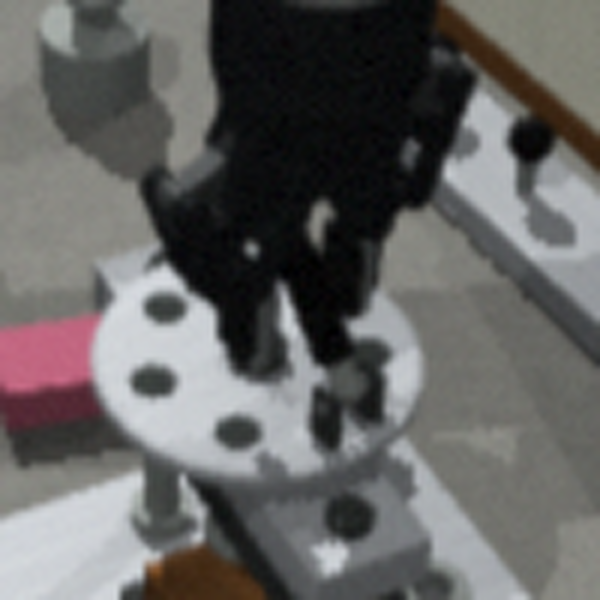

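Run:
```python
from h import *
o=get_obs()
H=np.array([.611,-.145,.207]);i=np.array([-.105,.995,0])
for t in range(40,95,5):
    a=np.radians(t);print(t,wproj(o,H+.062*(np.cos(a)*i+np.array([0,0,np.sin(a)]))))
for s in (.02,.03,.04,.05): print(s,w2t(o,H+s*(np.cos(.9)*i+np.array([0,0,np.sin(.9)]))-o['position']))
```

```text
40 [316.0609 248.1603]
45 [316.0124 260.7388]
50 [315.9732 273.9234]
55 [315.9446 287.4334]
60 [315.9277 300.9643]
65 [315.9228 314.21  ]
70 [315.9298 326.8853]
75 [315.9478 338.7451]
80 [315.9759 349.596 ]
85 [316.0124 359.302 ]
90 [316.0558 367.7819]
0.02 [-0.0158  0.0009  0.0189]
0.03 [-0.0096  0.0009  0.0111]
0.04 [-0.0034  0.0009  0.0032]
0.05 [ 0.0029  0.0009 -0.0046]
```

```bash
python3 -m creep '[[0,0,0,-2,1.5,0,180],[0,0,0,0,0,0,220],[0,0,0,0,0,0,220],[0,0,0,0,0,0,220],[0,0,0,0,0,0,220]]' 60
```

```text
clock: 6.35
position: [0.6093, -0.1204, 0.2426]
ee_rot: [0.67, 0.743, 0.0, 0.001]
ft_force: [-0.2, -1.9, 3.2]
grip_width: 0.17
```

```bash
python3 -m creep '[[0,0,0,-5.6,0,-3.2,220],[0,0,0,-6,0,-2.2,220],[0,0,0,-6.4,0,-1.2,220],[0,0,0,0,0,0,220]]' 60
python3 - <<'E'
from h import *
o=get_obs();print(o['position'],o['ft_force'],o['grip_width'])
H=np.array([.611,-.145,.207]);i=np.array([-.105,.995,0])
for t in range(50,95,5):
    a=np.radians(t);print(t,wproj(o,H+.062*(np.cos(a)*i+np.array([0,0,np.sin(a)]))))
p,d=camera('wrist');cv2.imwrite('pics/w5.png',p)
E
```

```text
clock: 6.75
position: [0.6108, -0.1331, 0.2475]
ee_rot: [0.668, 0.744, 0.002, -0.003]
ft_force: [-3.0, 12.1, -0.3]
grip_width: 0.172
[ 0.6108 -0.1331  0.2475] [-3.0227 12.1119 -0.2508] 0.17219460320830074
50 [311.1453 229.8777]
55 [311.0095 243.3815]
60 [310.9083 257.2678]
65 [310.845  271.2174]
70 [310.8211 284.9061]
75 [310.8361 298.03  ]
80 [310.8876 310.3257]
85 [310.9718 321.5855]
90 [311.0837 331.6626]
```

View pics/w5.png

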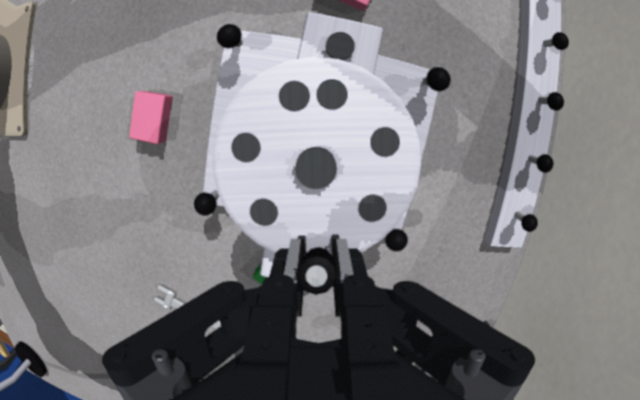

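```bash
python3 -m creep '[[0,0,0,-5,0,-1,220],[0,0,0,-4,0,-0.5,220],[0,0,0,-4,0,0,220],[0,0,0,0,0,0,220]]' 45
python3 - <<'E'
from h import *
o=get_obs();print(o['position'],o['ft_force'],o['grip_width'])
H=np.array([.611,-.145,.207]);i=np.array([-.105,.995,0])
for t in range(60,95,5):
    a=np.radians(t);print(t,wproj(o,H+.062*(np.cos(a)*i+np.array([0,0,np.sin(a)]))))
p,d=camera('wrist');cv2.imwrite('pics/w6.png',p)
E
```

```text
clock: 7.2
position: [0.6123, -0.146, 0.2488]
ee_rot: [0.668, 0.744, 0.001, -0.003]
ft_force: [-1.5, 12.6, -2.3]
grip_width: 0.17
[ 0.6123 -0.146   0.2488] [-1.4719 12.5879 -2.2651] 0.1698933214841567
60 [310.4047 225.043 ]
65 [310.3136 239.5471]
70 [310.2665 254.0389]
75 [310.264  268.1721]
80 [310.3045 281.6287]
85 [310.3843 294.1413]
90 [310.4982 305.5063]
```

View pics/w6.png

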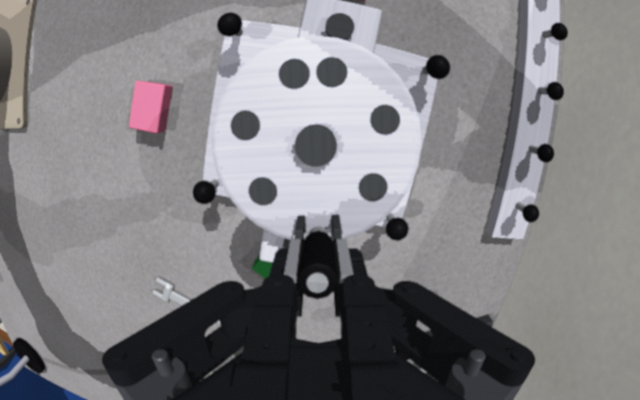

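```bash
python3 -m creep '[[0,0,0,-4,0,0,220],[0,0,0,-4,0,0,220],[0,0,0,0,0,0,220]]' 45
python3 - <<'E'
from h import *
o=get_obs();print(o['position'],o['ft_force'],o['grip_width'])
H=np.array([.611,-.145,.207]);i=np.array([-.105,.995,0])
for t in range(75,96,5):
    a=np.radians(t);print(t,wproj(o,H+.062*(np.cos(a)*i+np.array([0,0,np.sin(a)]))))
p,d=camera('wrist');cv2.imwrite('pics/w7.png',cv2.resize(p[190:340,240:400],None,fx=4,fy=4,interpolation=cv2.INTER_CUBIC))
p,d=camera('side');cv2.imwrite('pics/s7.png',cv2.resize(p[150:250,320:420],None,fx=6,fy=6,interpolation=cv2.INTER_CUBIC))
E
```

```text
clock: 7.55
position: [0.6131, -0.1534, 0.2481]
ee_rot: [0.668, 0.744, 0.001, -0.004]
ft_force: [-0.0, 12.1, -6.9]
grip_width: 0.173
[ 0.6131 -0.1534  0.2481] [-0.0044 12.1057 -6.879 ] 0.17308634389126673
75 [310.0974 251.5163]
80 [310.1189 265.7283]
85 [310.1848 279.0553]
90 [310.29   291.2552]
95 [310.4282 302.159 ]
```

View pics/w7.png

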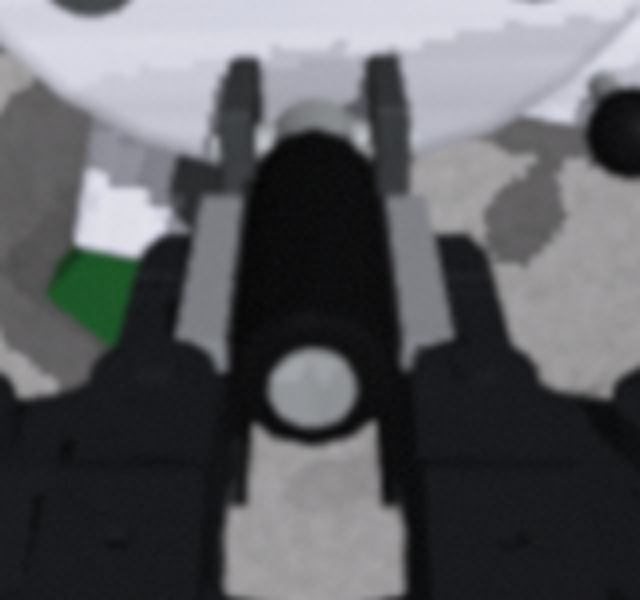

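View pics/s7.png

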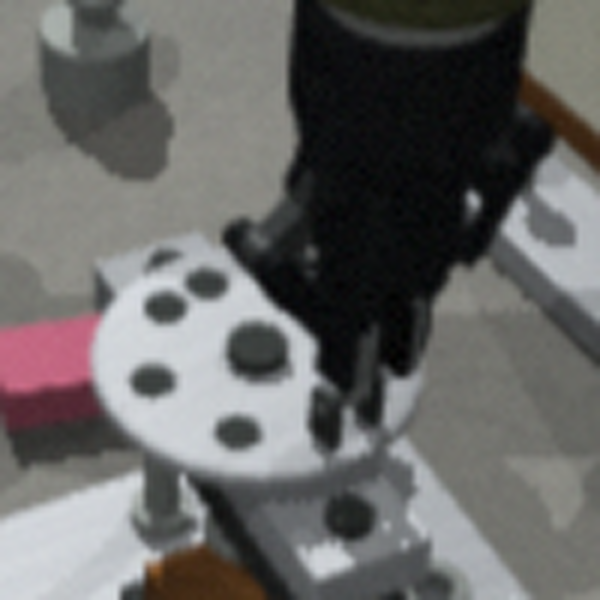

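```bash
python3 -m creep '[[0,0,0,-4,0,2,220],[0,0,0,-2,0,0,220],[0,0,0,0,0,0,220]]' 45
python3 - <<'E'
from h import *
o=get_obs();print(o['position'],o['ft_force'],o['grip_width'])
H=np.array([.611,-.145,.207]);i=np.array([-.105,.995,0])
for t in range(75,96,5):
    a=np.radians(t);print(t,wproj(o,H+.062*(np.cos(a)*i+np.array([0,0,np.sin(a)]))))
p,d=camera('wrist');cv2.imwrite('pics/w8.png',cv2.resize(p[190:340,240:400],None,fx=4,fy=4,interpolation=cv2.INTER_CUBIC))
E
```

```text
clock: 7.95
position: [0.6138, -0.1568, 0.247]
ee_rot: [0.667, 0.745, 0.003, -0.005]
ft_force: [-7.4, 23.2, 4.4]
grip_width: 0.17
[ 0.6138 -0.1568  0.247 ] [-7.4268 23.2309  4.3596] 0.16958765523604574
75 [309.1011 243.895 ]
80 [309.0866 258.5535]
85 [309.1244 272.3583]
90 [309.2094 285.0444]
95 [309.3349 296.4227]
```

View pics/w8.png

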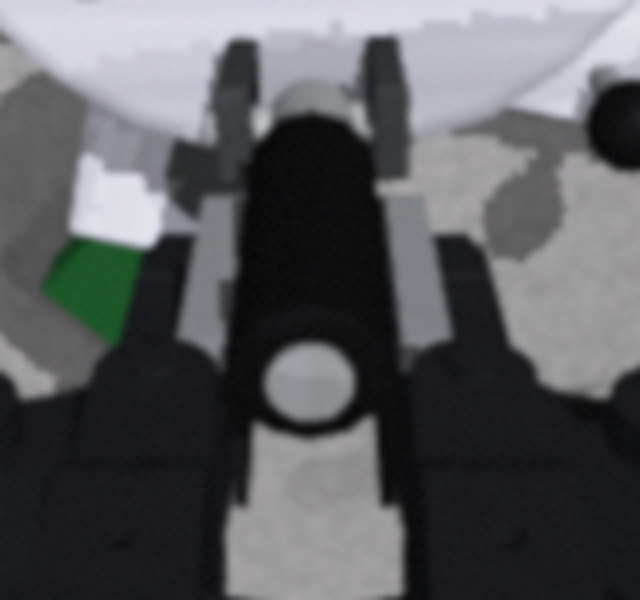

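```bash
python3 -m creep '[[0,0,0,6,0,0,220],[0,0,0,0,0,0,150],[0,0,0,0,0,0,150],[0,0,0,0,0,0,150]]' 45
python3 - <<'E'
from h import *
o=get_obs();print(o['position'],o['ft_force'],o['grip_width'],o['joint_pos'])
H=np.array([.611,-.145,.207]);i=np.array([-.105,.995,0])
print(w2t(o,H-o['position']))
p,d=camera('wrist');cv2.imwrite('pics/w9.png',p)
p,d=camera('side');cv2.imwrite('pics/s9.png',cv2.resize(p[190:270,320:420],None,fx=8,fy=7.5,interpolation=cv2.INTER_CUBIC))
E
```

```text
clock: 8.4
position: [0.613, -0.1595, 0.2484]
ee_rot: [0.67, 0.742, -0.0, 0.0]
ft_force: [0.0, 0.6, 0.0]
grip_width: 0.41
[ 0.613  -0.1595  0.2484] [0.0019 0.6247 0.0165] 0.40951346186078774 [-0.392   0.4302  0.7782  1.4838 -0.3043  1.3519  0.5094]
[ 0.0147 -0.0005  0.0414]
```

View pics/w9.png

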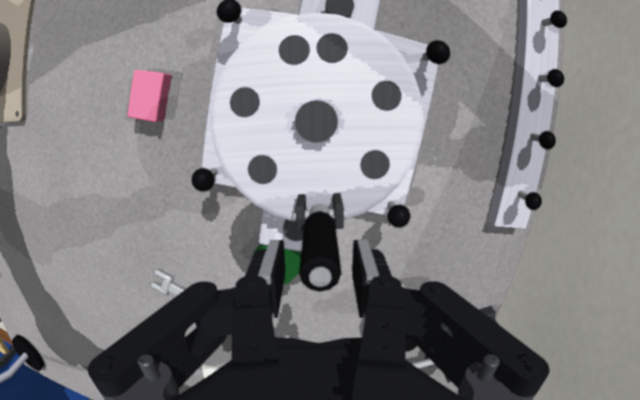

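View pics/s9.png

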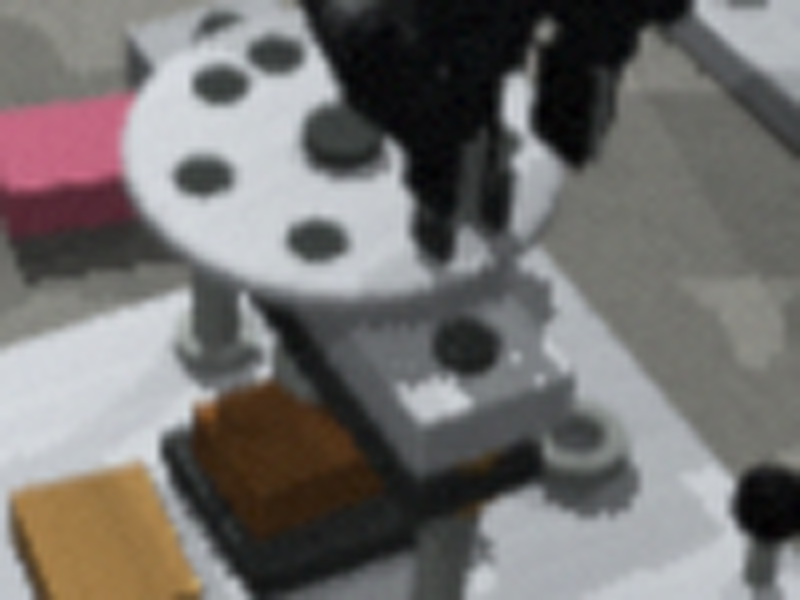

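```bash
python3 -m creep '[[0,0,0,7,0.3,0,150],[0,0,0,7,0.2,0,150],[0,0,0,0,0,0,220],[0,0,0,0,0,0,220],[0,0,0,0,0,0,220],[0,0,0,0,0,0,220]]' 60
python3 - <<'E'
from h import *
o=get_obs();print(o['position'],o['ft_force'],o['grip_width'])
p,d=camera('wrist');cv2.imwrite('pics/w10.png',p)
E
```

```text
clock: 9.1
position: [0.6121, -0.1436, 0.2484]
ee_rot: [0.669, 0.743, 0.001, -0.001]
ft_force: [-3.5, 4.4, 3.1]
grip_width: 0.173
[ 0.6121 -0.1436  0.2484] [-3.5197  4.4339  3.0965] 0.172952458809517
```

View pics/w10.png

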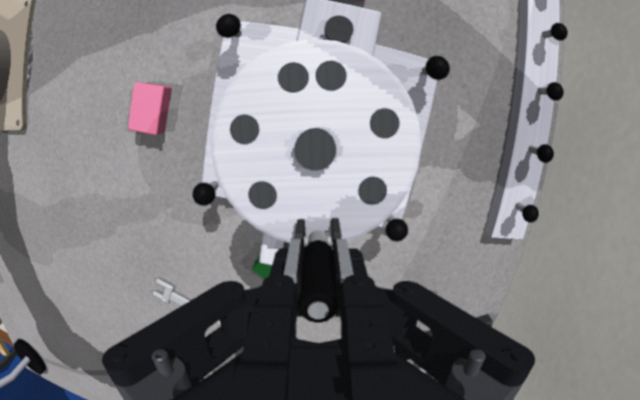

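```bash
python3 -m creep '[[0,0,0,0.8,-8.7,0,220],[0,0,0,2.3,-8.4,0,220],[0,0,0,3.7,-7.9,0,220],[0,0,0,5,-7.1,0,220]]' 60
cat > st.py <<'E'
from h import *
o=get_obs();A=np.array([.606,-.095]);v=np.array(o['position'][:2])-A;rho=np.hypot(*v);az=np.arctan2(v[1],v[0])
e=v/rho;t=np.array([e[1],-e[0]]) # clockwise tangent
f=np.array(o['ft_force'])
print('clk %.2f phi %.1f rho %.1f z %.4f Ftan %.1f Frad %.1f Fz %.1f grip %.3f torque %s'%(o['clock'],np.degrees(-az)%360-84,rho*1000,o['position'][2],f[:2]@t,f[:2]@e,f[2],o['grip_width'],np.round(o['torque'],2)))
E
python3 st.py
```

```text
clock: 9.55
position: [0.5798, -0.137, 0.2485]
ee_rot: [0.67, 0.743, 0.001, 0.002]
ft_force: [8.0, -3.1, -2.7]
grip_width: 0.169
clk 9.55 phi 38.0 rho 49.5 z 0.2485 Ftan -8.4 Frad -1.6 Fz -2.7 grip 0.169 torque [-0.38 -1.67  0.01]
```

```bash
python3 -m creep '[[0,0,0,6.2,-6.2,0,220],[0,0,0,7.1,-5,0,220],[0,0,0,7.9,-3.7,0,220]]';python3 st.py
python3 -m creep '[[0,0,0,8.4,-2.3,0,220],[0,0,0,8.7,-0.8,0,220]]';python3 st.py
```

```text
clock: 9.85
position: [0.5619, -0.119, 0.2485]
ee_rot: [0.67, 0.742, -0.001, 0.002]
ft_force: [3.0, -6.0, -1.8]
grip_width: 0.171
clk 9.85 phi 67.4 rho 50.2 z 0.2485 Ftan -6.7 Frad 0.2 Fz -1.8 grip 0.171 torque [-1.43 -0.81 -0.02]
clock: 10.05
position: [0.5561, -0.1032, 0.2484]
ee_rot: [0.671, 0.742, -0.001, 0.001]
ft_force: [-4.8, -9.2, 1.7]
grip_width: 0.171
clk 10.05 phi 86.7 rho 50.6 z 0.2484 Ftan -8.3 Frad 6.3 Fz 1.7 grip 0.171 torque [-1.83  0.69  0.01]
```

```bash
python3 -m creep '[[0,0,0,8.7,0.8,0,220],[0,0,0,4.3,0.9,0,220]]';python3 st.py
python3 -m creep '[[0,0,0,4.2,1.3,0,220],[0,0,0,4,1.7,0,220]]';python3 st.py
python3 - <<'E'
from h import *
p,d=camera('side');cv2.imwrite('pics/s11.png',cv2.resize(p[190:270,320:420],None,fx=8,fy=7.5,interpolation=cv2.INTER_CUBIC))
E
```

```text
clock: 10.25
position: [0.5557, -0.0892, 0.2483]
ee_rot: [0.67, 0.742, -0.002, -0.0]
ft_force: [-9.5, -6.5, 6.5]
grip_width: 0.165
clk 10.25 phi 102.5 rho 50.7 z 0.2483 Ftan -7.5 Frad 8.7 Fz 6.5 grip 0.165 torque [-1.32  2.42 -0.04]
clock: 10.45
position: [0.5573, -0.0809, 0.2483]
ee_rot: [0.671, 0.742, -0.002, -0.001]
ft_force: [-14.1, -3.1, 9.6]
grip_width: 0.172
clk 10.45 phi 112.2 rho 50.7 z 0.2483 Ftan -6.9 Frad 12.7 Fz 9.6 grip 0.172 torque [-0.8   3.22  0.  ]
```

View pics/s11.png

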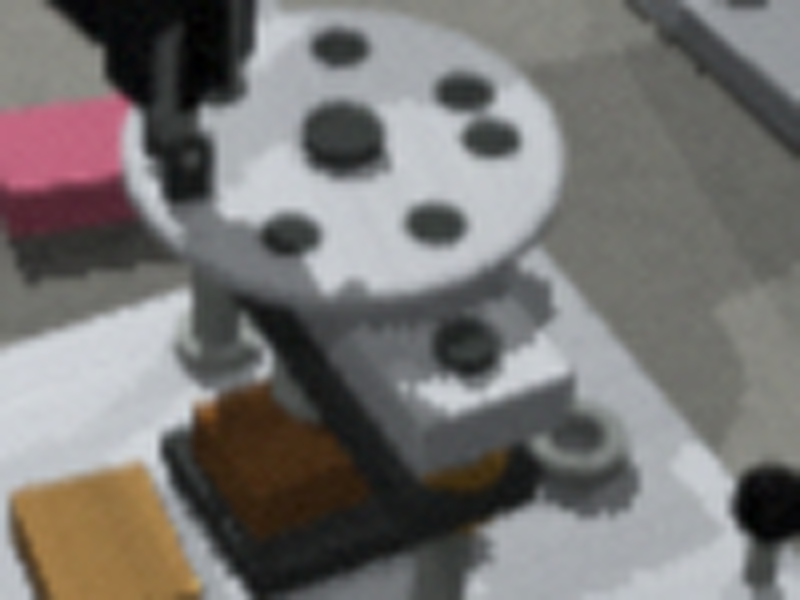

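```bash
python3 -m creep '[[0,0,0,1.5,-3.7,-2,220],[0,0,0,0,0,0,220]]';python3 st.py
python3 - <<'E'
from h import *
o=get_obs()
p,d=camera('wrist');cv2.imwrite('pics/w11.png',p)
a=np.radians(-84-114);A=np.array([.606,-.095]);e=np.array([np.cos(a),np.sin(a)])
for t in (70,75,80,85,90):
  r=.05-.062*np.cos(np.radians(t)); print(t,wproj(o,[*(A+r*e),.207+.062*np.sin(np.radians(t))]))
print(wproj(o,[*(A+.05*e),.207]))
E
```

```text
clock: 10.7
position: [0.5563, -0.0793, 0.249]
ee_rot: [0.67, 0.742, -0.001, 0.002]
ft_force: [13.1, -7.7, -19.0]
grip_width: 0.167
clk 10.70 phi 113.5 rho 52.1 z 0.2490 Ftan -3.4 Frad -14.8 Fz -19.0 grip 0.167 torque [-1.57 -2.58  0.02]
70 [365.0213 318.0319]
75 [354.6689 317.1628]
80 [343.4761 315.3709]
85 [331.6017 312.617 ]
90 [319.2476 308.8931]
[318.6863 240.7962]
```

View pics/w11.png

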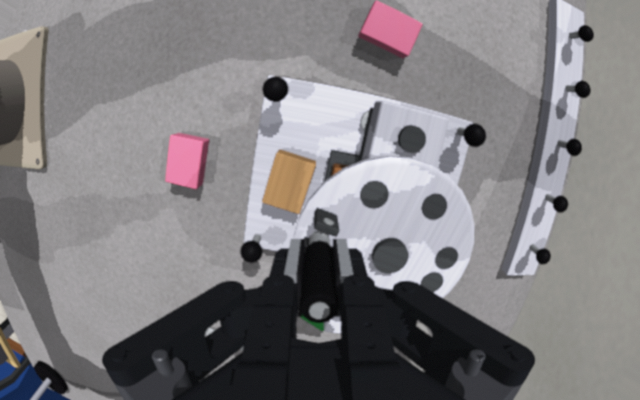

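```bash
python3 -m creep '[[0,0,0,-0.6,1.5,1.3,220],[0,0,0,2,1,0,220]]';python3 st.py
python3 -m creep '[[0,0,0,3.7,2.1,0,220],[0,0,0,3.5,2.4,0,220]]';python3 st.py
```

```text
clock: 10.95
position: [0.5572, -0.0781, 0.2486]
ee_rot: [0.67, 0.742, -0.001, 0.0]
ft_force: [-4.1, -5.5, -0.8]
grip_width: 0.165
clk 10.95 phi 115.1 rho 51.6 z 0.2486 Ftan -6.5 Frad 2.1 Fz -0.8 grip 0.165 torque [-1.37  0.78 -0.02]
clock: 11.15
position: [0.5607, -0.0702, 0.2487]
ee_rot: [0.67, 0.742, -0.001, -0.0]
ft_force: [-5.1, -4.4, 0.1]
grip_width: 0.167
clk 11.15 phi 124.7 rho 51.7 z 0.2487 Ftan -6.3 Frad 2.4 Fz 0.1 grip 0.167 torque [-1.1   1.24  0.02]
```

```bash
python3 -m creep '[[0,0,0,3.4,2.7,0,220],[0,0,0,3.2,2.9,0,220]]';python3 st.py
python3 -m creep '[[0,0,0,2.9,3.2,0,220],[0,0,0,2.6,3.4,0,220]]';python3 st.py
python3 -m creep '[[0,0,0,2.4,3.6,0,220],[0,0,0,2.2,3.8,0,220]]';python3 st.py
```

```text
clock: 11.35
position: [0.5656, -0.0626, 0.2487]
ee_rot: [0.67, 0.742, -0.001, -0.0]
ft_force: [-6.1, -4.0, 1.2]
grip_width: 0.172
clk 11.35 phi 134.7 rho 51.8 z 0.2487 Ftan -6.9 Frad 2.3 Fz 1.2 grip 0.172 torque [-0.99  1.25 -0.02]
clock: 11.55
position: [0.5716, -0.0562, 0.2486]
ee_rot: [0.67, 0.742, -0.001, -0.001]
ft_force: [-5.8, -3.6, 0.5]
grip_width: 0.173
clk 11.55 phi 144.4 rho 51.8 z 0.2486 Ftan -6.8 Frad 1.1 Fz 0.5 grip 0.173 torque [-0.92  1.38 -0.  ]
clock: 11.75
position: [0.5785, -0.051, 0.2486]
ee_rot: [0.67, 0.742, -0.001, -0.0]
ft_force: [-6.5, -4.5, 1.3]
grip_width: 0.166
clk 11.75 phi 154.0 rho 51.9 z 0.2486 Ftan -7.9 Frad -0.4 Fz 1.3 grip 0.166 torque [-1.01  1.24  0.01]
```

```bash
python3 -m creep '[[0,0,0,1.7,4,0,220],[0,0,0,1.3,4.1,0,220]]';python3 st.py
python3 -m creep '[[0,0,0,1,4.2,0,220],[0,0,0,0.6,4.3,0,220]]';python3 st.py
python3 -m creep '[[0,0,0,0.2,4.3,0,220],[0,0,0,-0.2,4.3,0,220]]';python3 st.py
```

```text
clock: 11.95
position: [0.5863, -0.047, 0.2487]
ee_rot: [0.67, 0.742, -0.001, -0.001]
ft_force: [-6.3, -3.4, 1.4]
grip_width: 0.169
clk 11.95 phi 163.7 rho 51.9 z 0.2487 Ftan -7.1 Frad -0.8 Fz 1.4 grip 0.169 torque [-0.86  1.43 -0.02]
clock: 12.15
position: [0.5946, -0.0446, 0.2487]
ee_rot: [0.67, 0.742, -0.001, -0.001]
ft_force: [-5.6, -3.4, 1.6]
grip_width: 0.173
clk 12.15 phi 173.2 rho 51.7 z 0.2487 Ftan -6.2 Frad -2.1 Fz 1.6 grip 0.173 torque [-0.84  1.5   0.02]
clock: 12.35
position: [0.6031, -0.0435, 0.2486]
ee_rot: [0.67, 0.742, -0.001, -0.001]
ft_force: [-6.8, -2.6, 1.7]
grip_width: 0.168
clk 12.35 phi 182.8 rho 51.6 z 0.2486 Ftan -6.9 Frad -2.2 Fz 1.7 grip 0.168 torque [-0.67  1.67 -0.03]
```

Still free-turning. Continue.

```bash
python3 -m creep '[[0,0,0,-0.5,4.3,0,220],[0,0,0,-0.9,4.2,0,220]]';python3 st.py
python3 -m creep '[[0,0,0,-1.3,4.1,0,220],[0,0,0,-1.7,4,0,220]]';python3 st.py
python3 - <<'E'
from h import *
p,d=camera('side');cv2.imwrite('pics/s12.png',cv2.resize(p[190:270,320:420],None,fx=8,fy=7.5,interpolation=cv2.INTER_CUBIC))
E
```

```text
clock: 12.55
position: [0.6117, -0.0439, 0.2487]
ee_rot: [0.67, 0.742, -0.001, -0.001]
ft_force: [-7.5, -1.5, 1.7]
grip_width: 0.167
clk 12.55 phi 192.3 rho 51.4 z 0.2487 Ftan -7.3 Frad -2.3 Fz 1.7 grip 0.167 torque [-0.59  1.71 -0.03]
clock: 12.75
position: [0.62, -0.0458, 0.2487]
ee_rot: [0.67, 0.743, -0.001, -0.001]
ft_force: [-7.2, -1.1, 1.8]
grip_width: 0.171
clk 12.75 phi 201.9 rho 51.1 z 0.2487 Ftan -6.6 Frad -3.1 Fz 1.8 grip 0.171 torque [-0.33  1.84 -0.04]
```

View pics/s12.png

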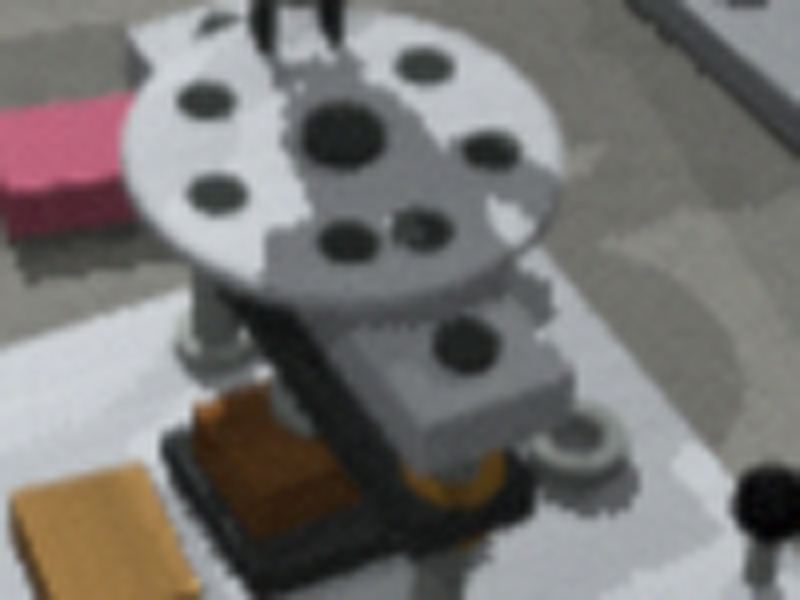

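Run:
```python
from h import *
p=cv2.imread('pics/s12.png')
for z,c in ((.060,(0,0,255)),(.065,(0,255,255)),(.07,(0,255,0)),(.08,(255,0,0))):
    q=[proj('side',np.array([.6065+.018*np.cos(a),-.095+.018*np.sin(a),z])) for a in np.linspace(0,2*np.pi,60)]
    q=np.array([[(u-320)*8,(v-190)*7.5] for u,v in q]).astype(int)
    cv2.polylines(p,[q],True,c,1)
p=p[330:520,170:450];cv2.imwrite('pics/s12o.png',cv2.resize(p,None,fx=2.8,fy=2.8,interpolation=cv2.INTER_CUBIC))
```

```text
(no output)
```

View pics/s12o.png

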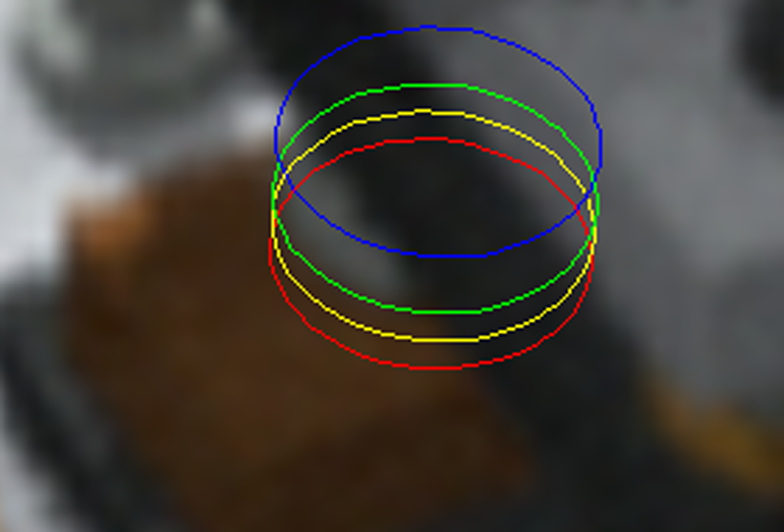

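```bash
python3 -m creep '[[0,0,0,-2,3.9,0,220],[0,0,0,-2.3,3.7,0,220],[0,0,0,-2.6,3.5,0,220]]';python3 st.py
python3 -m creep '[[0,0,0,-2.9,3.2,0,220],[0,0,0,-3.2,3,0,220],[0,0,0,-3.4,2.7,0,220]]';python3 st.py
python3 -m creep '[[0,0,0,-3.7,2.4,0,220],[0,0,0,-3.9,2,0,220]]';python3 st.py
```

```text
clock: 13.1
position: [0.6317, -0.0513, 0.2487]
ee_rot: [0.67, 0.743, -0.001, -0.001]
ft_force: [-8.5, -0.9, 3.1]
grip_width: 0.169
clk 13.10 phi 216.4 rho 50.7 z 0.2487 Ftan -6.9 Frad -5.1 Fz 3.1 grip 0.169 torque [-0.15  1.98 -0.06]
clock: 13.4
position: [0.6415, -0.0593, 0.2486]
ee_rot: [0.67, 0.743, -0.001, -0.001]
ft_force: [-8.6, 1.3, 3.8]
grip_width: 0.172
clk 13.40 phi 230.9 rho 50.3 z 0.2486 Ftan -7.0 Frad -5.1 Fz 3.8 grip 0.172 torque [0.2  2.11 0.06]
clock: 13.6
position: [0.6468, -0.066, 0.2487]
ee_rot: [0.669, 0.743, -0.001, -0.002]
ft_force: [-7.5, 3.1, 3.5]
grip_width: 0.17
clk 13.60 phi 240.6 rho 50.0 z 0.2487 Ftan -6.9 Frad -4.3 Fz 3.5 grip 0.170 torque [0.54 2.   0.04]
```

```bash
python3 -m creep '[[0,0,0,-4,1.7,0,220],[0,0,0,-4.1,1.3,0,220]]';python3 st.py
python3 -m creep '[[0,0,0,-4.2,1,0,220],[0,0,0,-4.3,0.6,0,220]]';python3 st.py
python3 -m creep '[[0,0,0,-4.3,0.2,0,220]]';python3 st.py
python3 -m creep '[[0,0,0,-4.3,-0.2,0,220]]';python3 st.py
```

```text
clock: 13.8
position: [0.6507, -0.0733, 0.2487]
ee_rot: [0.669, 0.743, -0.0, -0.002]
ft_force: [-7.1, 4.5, 4.0]
grip_width: 0.166
clk 13.80 phi 250.1 rho 49.7 z 0.2487 Ftan -7.2 Frad -4.4 Fz 4.0 grip 0.166 torque [ 0.83  1.91 -0.04]
clock: 14.0
position: [0.6534, -0.081, 0.2487]
ee_rot: [0.669, 0.743, -0.0, -0.002]
ft_force: [-5.4, 6.0, 3.1]
grip_width: 0.172
clk 14.00 phi 259.6 rho 49.4 z 0.2487 Ftan -7.3 Frad -3.5 Fz 3.1 grip 0.172 torque [ 1.1   1.64 -0.03]
clock: 14.1
position: [0.6542, -0.085, 0.2487]
ee_rot: [0.669, 0.743, 0.0, -0.002]
ft_force: [-4.8, 6.2, 2.3]
grip_width: 0.166
clk 14.10 phi 264.3 rho 49.3 z 0.2487 Ftan -7.1 Frad -3.5 Fz 2.3 grip 0.166 torque [1.22 1.35 0.  ]
clock: 14.2
position: [0.6547, -0.089, 0.2487]
ee_rot: [0.669, 0.743, 0.0, -0.002]
ft_force: [-3.9, 6.5, 2.0]
grip_width: 0.168
clk 14.20 phi 269.0 rho 49.1 z 0.2487 Ftan -6.9 Frad -3.1 Fz 2.0 grip 0.168 torque [ 1.35  0.97 -0.04]
```

```bash
python3 -m creep '[[0,0,0,-4.3,-0.4,0,220]]'|tail -0;python3 st.py
python3 -m creep '[[0,0,0,-4.3,-0.8,0,220]]'|tail -0;python3 st.py
python3 -m creep '[[0,0,0,-4.2,-1.1,0,220]]'|tail -0;python3 st.py
python3 -m creep '[[0,0,0,-4.1,-1.5,0,220]]'|tail -0;python3 st.py
```

```text
clk 14.30 phi 273.8 rho 49.0 z 0.2487 Ftan -6.1 Frad -3.3 Fz 1.2 grip 0.167 torque [ 1.48  0.91 -0.03]
clk 14.40 phi -81.3 rho 48.9 z 0.2487 Ftan -6.7 Frad -1.6 Fz 0.4 grip 0.173 torque [ 1.5   0.65 -0.05]
clk 14.50 phi -76.3 rho 48.7 z 0.2487 Ftan -6.6 Frad -1.9 Fz -0.3 grip 0.175 torque [ 1.54  0.47 -0.02]
clk 14.60 phi -71.3 rho 48.6 z 0.2487 Ftan -7.0 Frad -0.9 Fz -0.1 grip 0.167 torque [ 1.53  0.13 -0.05]Exception ignored on flushing sys.stdout:
BrokenPipeError: [Errno 32] Broken pipe
Exception ignored on flushing sys.stdout:
BrokenPipeError: [Errno 32] Broken pipe
Exception ignored on flushing sys.stdout:
BrokenPipeError: [Errno 32] Broken pipe
Exception ignored on flushing sys.stdout:
BrokenPipeError: [Errno 32] Broken pipe
```

```bash
python3 -m creep '[[0,0,0,-4.1,-1.5,0,220]]' >/dev/null;python3 st.py
python3 - <<'E'
from h import *
p,d=camera('side');p=cv2.resize(p[190:270,320:420],None,fx=8,fy=7.5,interpolation=cv2.INTER_CUBIC);p=p[330:520,170:450];cv2.imwrite('pics/s13.png',cv2.resize(p,None,fx=2.8,fy=2.8,interpolation=cv2.INTER_CUBIC))
E
```

```text
clk 14.70 phi -66.2 rho 48.6 z 0.2487 Ftan -5.7 Frad -2.3 Fz 0.7 grip 0.168 torque [1.68 0.42 0.04]
```

View pics/s13.png

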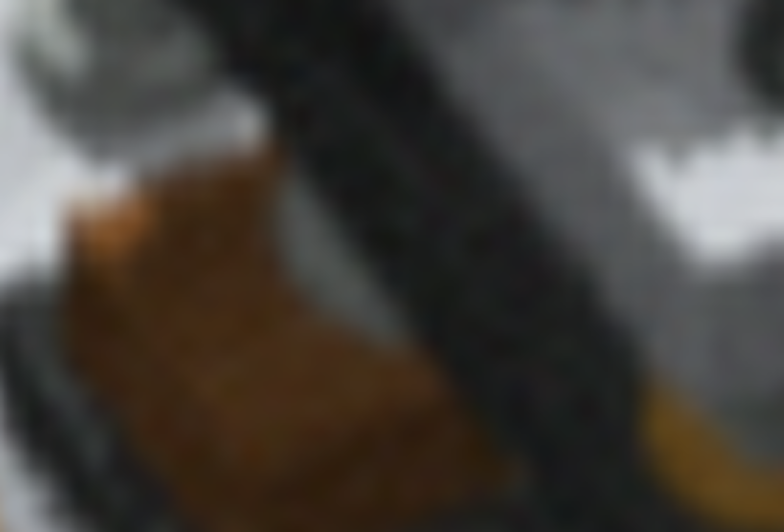

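```bash
python3 -m creep '[[0,0,0,-3.8,-2.1,0,220]]' >/dev/null;python3 st.py
python3 -m creep '[[0,0,0,-3.6,-2.5,0,220]]' >/dev/null;python3 st.py
python3 -m creep '[[0,0,0,-3.4,-2.7,0,220]]' >/dev/null;python3 st.py
python3 -m creep '[[0,0,0,-3.2,-3,0,220]]' >/dev/null;python3 st.py
```

```text
clk 14.85 phi -61.7 rho 48.5 z 0.2487 Ftan -7.7 Frad -2.7 Fz 0.5 grip 0.170 torque [ 1.61  0.   -0.01]
clk 14.95 phi -56.3 rho 48.4 z 0.2488 Ftan -6.6 Frad -2.3 Fz -0.3 grip 0.169 torque [ 1.46 -0.23  0.  ]
clk 15.05 phi -51.0 rho 48.4 z 0.2487 Ftan -6.7 Frad -3.0 Fz -0.9 grip 0.168 torque [ 1.42 -0.32  0.  ]
clk 15.15 phi -45.9 rho 48.3 z 0.2488 Ftan -7.3 Frad -1.6 Fz -1.3 grip 0.170 torque [ 1.49 -0.59 -0.07]
```

```bash
python3 -m creep '[[0,0,0,-3,-3.2,0,220]]' >/dev/null;python3 st.py
python3 -m creep '[[0,0,0,-2.7,-3.4,0,220]]' >/dev/null;python3 st.py
python3 -m creep '[[0,0,0,-2.4,-3.6,0,220]]' >/dev/null;python3 st.py
```

```text
clk 15.25 phi -41.0 rho 48.4 z 0.2488 Ftan -7.3 Frad -2.4 Fz -1.9 grip 0.168 torque [ 1.68 -0.86  0.03]
clk 15.35 phi -36.1 rho 48.3 z 0.2487 Ftan -8.8 Frad -2.2 Fz -2.2 grip 0.172 torque [ 1.71 -1.01 -0.06]
clk 15.45 phi -31.3 rho 48.4 z 0.2488 Ftan -8.5 Frad -2.4 Fz -4.4 grip 0.174 torque [ 1.64 -1.32  0.01]
```

```bash
python3 -m creep '[[0,0,0,-2.1,-3.8,0,220]]' >/dev/null;python3 st.py
python3 -m creep '[[0,0,0,-1.7,-4,0,220]]' >/dev/null;python3 st.py
python3 - <<'E'
from h import *
p,d=camera('side');p=cv2.resize(p[190:270,320:420],None,fx=8,fy=7.5,interpolation=cv2.INTER_CUBIC);p=p[330:520,170:450];cv2.imwrite('pics/s14.png',cv2.resize(p,None,fx=2.8,fy=2.8,interpolation=cv2.INTER_CUBIC))
E
python3 st.py
```

```text
clk 15.55 phi -26.4 rho 48.4 z 0.2488 Ftan -11.0 Frad -2.4 Fz -3.6 grip 0.169 torque [ 1.74 -1.6  -0.01]
clk 15.65 phi -21.5 rho 48.4 z 0.2488 Ftan -11.5 Frad -3.0 Fz -4.5 grip 0.170 torque [ 1.58 -1.86  0.04]
clk 15.70 phi -20.5 rho 48.5 z 0.2488 Ftan -9.4 Frad -4.5 Fz -4.0 grip 0.167 torque [ 1.73 -1.48 -0.  ]
```

View pics/s14.png

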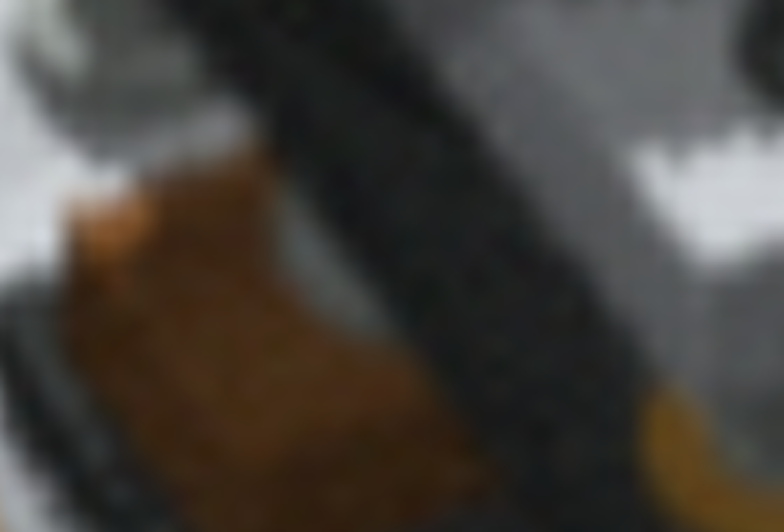

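```bash
python3 -m creep '[[0,0,0,0.4,1,0,220]]' >/dev/null;python3 st.py
python3 -m creep '[[0,0,0,0,0,0,220]]' >/dev/null;python3 st.py
python3 - <<'E'
from h import *
a=cv2.imread('pics/s13.png').astype(float);b=cv2.imread('pics/s14.png').astype(float);c=cv2.imread('pics/s12o.png').astype(float)
# rel blue-red: wood strongly red; foot grey
for v in range(230,350,12):
    ra=[(x[v,240:400:8,0]-x[v,240:400:8,2]).astype(int) for x in (a,b)]
    f=lambda x:[int(240+np.argmax(r>-12)) for r in [x[v,240:420,0]-x[v,240:420,2]]]
    print(v,f(a),f(b))
E
```

```text
clk 15.80 phi -21.0 rho 48.5 z 0.2487 Ftan -1.3 Frad -4.3 Fz 0.7 grip 0.165 torque [ 1.13  0.52 -0.01]
clk 15.90 phi -20.9 rho 48.5 z 0.2487 Ftan -2.6 Frad -5.5 Fz 0.1 grip 0.169 torque [ 1.33  0.02 -0.03]
230 [278] [280]
242 [281] [280]
254 [284] [281]
266 [289] [285]
278 [298] [296]
290 [309] [308]
302 [317] [313]
314 [340] [331]
326 [360] [347]
338 [391] [388]
```

```bash
python3 -m creep '[[0,0,0,0,0,0,200],[0,0,0,0,0,0,180],[0,0,0,0,0,0,150],[0,0,0,0,0,0,130],[0,0,0,0,0,0,130]]' 40
python3 st.py
python3 - <<'E'
from h import *
p,d=camera('wrist');cv2.imwrite('pics/w15.png',p)
E
```

```text
clock: 16.4
position: [0.6275, -0.1406, 0.249]
ee_rot: [0.67, 0.743, 0.0, 0.0]
ft_force: [-0.3, 0.5, 0.3]
grip_width: 0.488
clk 16.40 phi -19.3 rho 50.5 z 0.2490 Ftan 0.1 Frad -0.5 Fz 0.3 grip 0.488 torque [-0.08  0.01 -0.01]
```

View pics/w15.png

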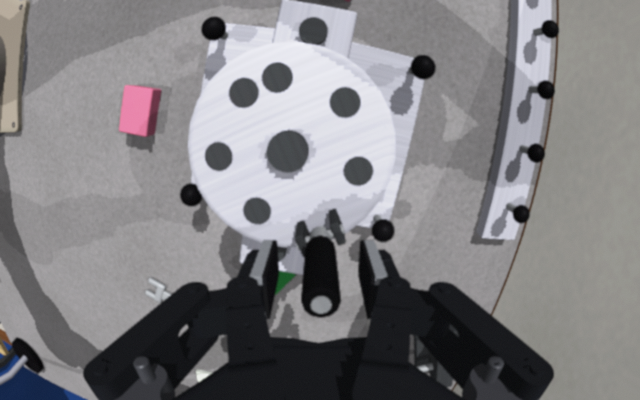

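```bash
python3 -m creep '[[0,0,0,0,0,-15,130],[0,0,0,0,0,-25,130],[0,0,0,0,0,-30,130],[0,0,0,0,0,-30,130],[0,0,0,15,0,-20,130],[0,0,0,-30,0,0,130],[0,0,0,-30,0,0,130],[0,0,0,0,0,0,130]]'
python3 - <<'E'
from h import *
o=get_obs();print(o['ft_force'])
p,d=camera('wrist');cv2.imwrite('pics/w16.png',p)
A=np.array([.606,-.095])
a=np.radians(-84+20.5);e=np.array([np.cos(a),np.sin(a)])
for t in (70,75,80,85,90):
  r=.05-.062*np.cos(np.radians(t));X=np.array([*(A+r*e),.207+.062*np.sin(np.radians(t))]);print(t,wproj(o,X),proj('side',X),proj('top',X))
p,d=camera('side');cv2.imwrite('pics/s16.png',cv2.resize(p[170:270,320:420],None,fx=6,fy=6,interpolation=cv2.INTER_CUBIC))
p,d=camera('top');cv2.imwrite('pics/t16.png',p)
E
```

```text
clock: 17.25
position: [0.6311, -0.1899, 0.3703]
ee_rot: [0.671, 0.741, -0.001, 0.001]
ft_force: [-0.6, -0.4, 0.4]
grip_width: 0.488
[-0.5671 -0.3649  0.401 ]
70 [308.1105 110.6768] [375.8958 189.1559] [367.2882 173.1774]
75 [310.6604 117.4778] [378.0458 189.4646] [368.9388 172.2605]
80 [313.3073 124.4769] [380.2451 189.9546] [370.6164 171.3509]
85 [316.0118 131.5709] [382.4755 190.6236] [372.3064 170.4564]
90 [318.7328 138.6525] [384.7183 191.4673] [373.9944 169.5847]
```

View pics/w16.png

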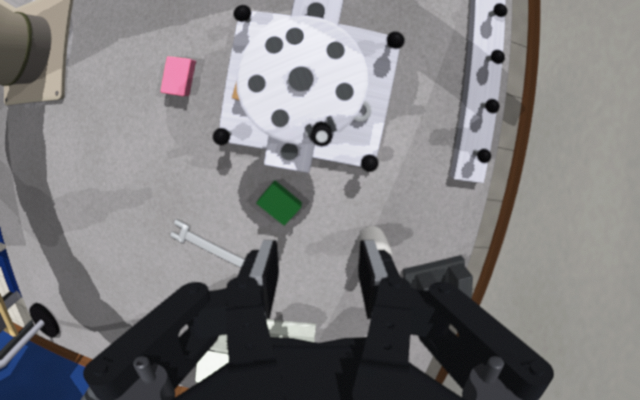

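View pics/s16.png

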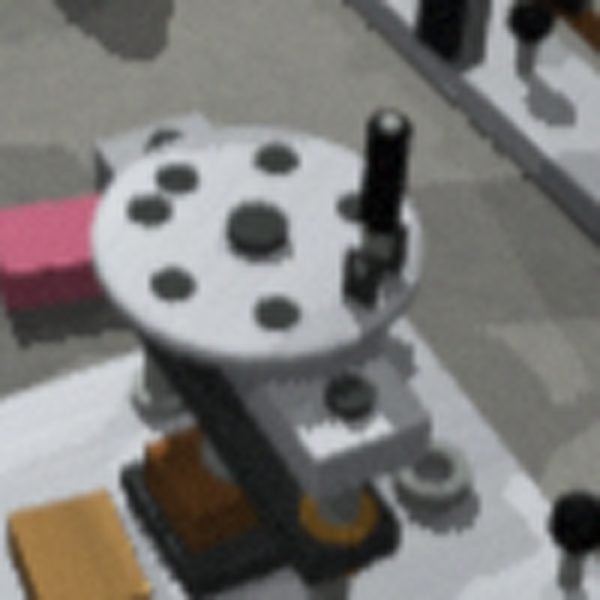

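View pics/t16.png

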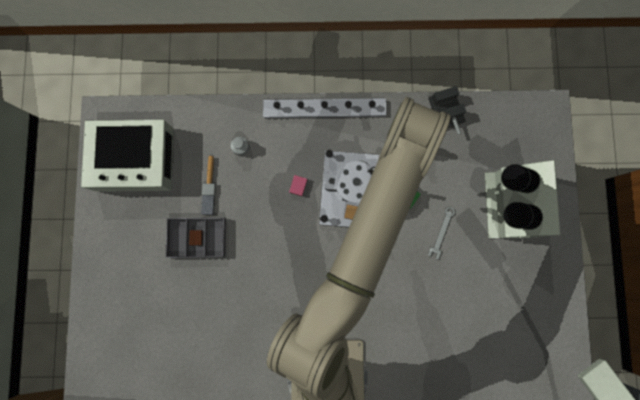

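```bash
python3 -c "
from workcell import *
print(hand_in())"
```

```text
the job is handed in; nothing more can be done
None
```

I unfolded the crank handle to its upright stop, wound the handwheel about 338° clockwise until the foot bore on the specimen, let go, backed clear and handed the job in. The run took about 17 s of the 72 s allowed.

- **Unfolding:** the first grip slid off the sleeve at about 50°. I opened the jaws, gripped again and brought the handle to the stop, where the force rose from 12 N to 23 N.
- **Foot load:** I estimate about 45 N. The push along the handle was about 7 N while turning freely and about 11.5 N at the end, which makes about 45 N on the foot. The 20° turned after the push began to rise suggests about 35 N, and a blurry side-camera comparison suggests contact came earlier, for about 60 N. These disagree, but all lie within 20 to 75 N. I could not measure the load directly.
- **Last pictures:** in the side and wrist views the handle stands at about 90°, the specimen shows no visible shift, and what can be seen of the rest of the bench looks undisturbed. I did not measure how far any of them moved. The arm hid part of the press from the top camera.
- **At hand-in:** the gripper was open and clear of the handle, and the force on the tool was about 0.

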